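# Check weight onto the balance, selector to calibrate

### The arm

A 6-joint arm with a two-finger parallel gripper is mounted at the origin on the work surface. World frame = base frame: x ahead of the robot, y to its left, z up, the work surface at z = 0. Lengths are in mm, angles in rad, forces in N, time in s.
With the tool pointing down it reaches from about 300 to 775 mm from the base axis. Payload 14.6 kg.
Tool frame: the origin (TCP) lies between the finger pads; the fingertips stand 19 mm ahead of it and the grasp point (between the pads) is the TCP; z points along the fingers, y is the line along which they close (so a half turn about z gives the same grasp; the last joint's range is limited). The gripper opens to 94 mm and grips with 3 to 60 N. Pads are 16 mm wide; open, the fingers measure 119 mm over their backs; the gripper's body (75 mm by 177 mm) begins 78 mm behind the grasp point.
Start: joints at [-1.291, 0.3, 1.521, -0, 1.321, -0.067], TCP at [186.932, -517.248, 224.446] pointing down, gripper open.
Joint ranges: [-3.03, 3.03], [-0.79, 2.21], [0.23, 2.52], [-1.04, 4.18], [0, 3.07], [-2.55, 2.55]. Speed limits (rad/s): [2.22, 2.22, 2.57, 3.14, 3.14, 3.14].

### API

Orientations are given as [roll, pitch, yaw] about the fixed x, y, z axes, in that order (R = Rz(yaw) Ry(pitch) Rx(roll)).
In Python, from cell import monitor, imaging, job, find_in, trace gives the robot as it stands. The module is installed in compiled form; this text tells all that it offers.
- The arm moves only by the tool arm_command, never from a script. Its argument "steps" is a list of rows, each a list of 5 numbers: the opening, from 0 (shut) to 1 (fully open), then the shift along the tool's x, y, z in mm, then the turn about the tool's z in degrees. In form: [[gripper, dx, dy, dz, turn], ...]. A call has 1 to 20 rows; each row is the pose to reach, as a shift and turn from the pose commanded when the call began, along the tool's axes at that moment; what a row does not reach only later rows make up. A row lasts 1/8 s, in which the tool goes at most 62.5 mm and 10.7 degrees, less where a joint would pass 70% of its speed; a pose out of reach is approached as far as the arm can. A call with a gripper value outside its range is refused whole. The fingers move at their own pace and stop on an object; "force" is the grip in N (left out, the last holds). Time passes only in rows, so rows that repeat a pose let the fingers close. It gives the time, the measured TCP pose, the force, the opening and the grip force at its end, in the units of the state.
- monitor.read_state(): the state, without advancing time (a new reading comes with each control period).
- imaging.camera(name): name is "scene" or "top" or "wrist"; returns a dict with "img" (400x640x3 uint8, red, green, blue), "mtx" (3x3 intrinsics, pixels), "view" (4x4, takes a point from world to camera coordinates). Camera axes: x right, y down, z forward; pixel columns grow to the right and rows downward; lengths in mm; the calibration is good to about 2 mm. A picture is of the moment at which its call begins. There is no depth.
- job.sign_off(): hands the job in; it is judged then, once.
Trained networks look in a picture, given as the dict that the camera call returned (one of the last four; its "shot" number tells which), for a name from the list of things; names that differ only in an ending like _2 or _b are one class to them, and where a whole thing is asked for, a point or a joint stands for the part that bears it (a point fixed in the world has none). Each returns a list of dicts, best first, with "p" (0 to 1); they miss things now and then, are a little off and sometimes report something else, mostly with a low value. They report only what shows in the picture. A call takes as long as a camera call. They do not tell look-alikes from the thing itself.
- find_in(picture, target): "rect" ([centre column, centre row, width, height] in pixels, round what is visible of it).
- trace(picture, target): "region" (400x640 bool, what is visible of it) and "rect" ([centre column, centre row, width, height] in pixels, round what is visible of it).
The state is a dict: "clock": time; "joints": joint angles; "qd": joint speeds; "effort": joint torques, N m; "eef_pos": TCP position; "eef_rot": TCP orientation; "wrist_force": force on the tool from outside, world axes, zero at the start; "moment": the same for the moment, N m; "finger_gap": finger opening in mm; "finger_force": force on a finger pad.
Only numpy, scipy, OpenCV 4.12 (cv2) and the standard library are available. Lean on these libraries where they do the work, as an engineer would, in place of code of your own. Each camera call takes 0.05 s, during which the arm holds its last target. There are 200 camera calls.

### The job

Get the dispensing balance ready for its calibration check: lift the larger of the two hanging check weights up and off its peg and stand it gently, upright, in the middle of the weighing pan. Then, with the weight standing there, turn the sunken selector knob clockwise until its narrow nose points at the black raised mark on the rim of its well. Leave the smaller weight hanging on its peg, and the amber jar and the mortar where they stand.

Things in the scene. Friction and masses are not known exactly. Their poses are not given: they have to be found in the camera images.
- weight_mid (a point): Larger steel check weight, 126 mm tall; point on its axis half-way up, z up the axis. From the bottom: cylinder 52 mm wide, 42 mm high; upright eye (loop) in its y-z plane, opening 28 mm wide, 40 mm high; the eye's top bar, 8 mm high, 44 mm long; round lifting knob 18 mm wide, 36 mm tall (27 to 63 mm above this point), to be gripped from above. Hangs with a peg through the eye, the bar on the peg. About 0.65 kg.
- weight: The same larger weight; origin at the centre of its underside, same axes. It hangs on one of the stand's two pegs; which one changes. The eye leaves 20 mm of play across the peg.
- small_mid (a point): Smaller check weight on the stand's other peg: same eye and lifting knob, but a cylinder only 36 mm wide and 26 mm high, 110 mm tall overall; point on its axis half-way up.
- stand: Fixed steel stand, base 150 x 220 x 12 mm (x, y, z), origin under its centre. Posts at x +55, y -65 and +65 mm, 177 mm high; from each a level peg, 8 mm thick, axis 170 mm up, runs to -x; its end turns up, tip at x -60 mm, 188 mm up, 14 mm above the peg's top. Weights hang at x about -20. To free one raise it over 14 but under 32 mm (cylinder meets peg), then draw it level along -x by over 50 mm.
- balance: Fixed dispensing balance, white housing 320 x 210 x 56 mm, origin at the centre of its underside; x points from the console (front, -x) to the pan (back, +x). Stand and balance may change sides.
- pan (a point): Centre of the top of the balance's flat, rigid steel pan, 155 x 170 mm (balance x, y), 74 mm above the table; 80 mm from the balance's origin along its +x.
- well (a point): Centre of the mouth of the round well in the console, 74 mm in diameter, 28 mm deep, mouth 56 mm above the table; 100 mm from the balance's origin along its -x. The knob turns about this vertical axis. The black mark lies on the rim, 0.6 rad clockwise (seen from above) of the balance's -x direction.
- selector (a joint): Angle of the selector knob, rad; grows clockwise seen from above. At 0 its nose points 0.6 rad anticlockwise (from above) of the balance's -x direction; at 1.2 it points at the mark. Starts between 0 and 0.4; stops at -0.2 and 1.9, no click at the mark; stays where it is left (friction 0.04 N m).
- selector_top (a point): Centre of the selector's top, on its axis, 2.5 mm below the well's mouth. A low disc 52 mm wide on the well's floor (top 3.5 mm above the floor) carries an upright bar grip 22 mm tall, 14 mm thick, from 10 mm noseward of the axis to 22 mm behind it, continued by a nose 6 mm thick to 22 mm from the axis. Grip the bar across its thickness from above.
- jar: Amber jar with a black cap, 64 mm in diameter, 100 mm tall, standing between balance and stand; origin at the centre of its underside.
- mortar: White mortar 88 mm across and 55 mm high with its pestle leaning out to 95 mm high, standing between balance and stand, nearer the robot; origin at the centre of its underside.
Mind the look-alikes: they are no part of the job. Leave any green or red look-alike of the weight alone.

How it is judged:
By the outcome, as a careful person would: the job done as asked, in the order asked, and still so for the second after the job is handed in, with the robot touching nothing.
It also fails if it takes over 62 s, if anything falls off the work surface, if the arm or the gripper's body presses on something with over 40 N, if the wrist force passes 120 N, or if a joint passes its speed limit or range.

## Working session

There is one attempt and no reset: what is moved stays moved. The work goes in short steps, Python scripts to look and compute and a tool call to move; the robot and the scene stay as the last step left them, time stands still between calls to the robot, and variables do not carry over. Pictures are saved under pics/ and viewed, at most 10 in all, crops included, and the job is handed in when it is done.

Besides the shell and the picture viewer there is one more tool, called after "Request:" in YAML: its name, and indented under it one key for each argument. arm_command: Moves the arm, as the interface text tells. Its arguments: {"type":"object","properties":{"steps":{"type":"array","items":{"type":"array","items":{"type":"number"}}},"force":{"type":"number"}},"required":["steps"]}

```bash
mkdir -p pics; cat > h.py <<'E'
import numpy as np, cv2
from cell import monitor, imaging, job, find_in, trace
def snap(n,f=None):
    p=imaging.camera(n)
    if f: cv2.imwrite('pics/'+f,p['img'][:,:,::-1])
    return p
def proj(p,X):
    X=np.atleast_2d(X).astype(float); c=X@p['view'][:3,:3].T+p['view'][:3,3]
    q=c@p['mtx'].T; return q[:,:2]/q[:,2:]
def atz(p,uv,z):
    R=p['view'][:3,:3];t=p['view'][:3,3]; d=R.T@np.linalg.inv(p['mtx'])@np.array([uv[0],uv[1],1.]); o=-R.T@t
    return o+d*(z-o[2])/d[2]
E
python3 - <<'E'
from h import *
a=snap('scene','s1.png');b=snap('top','t1.png')
for n,p in(('scene',a),('top',b)):
  print(n,p['view'].round(2).tolist(),p['mtx'].round(1).tolist())
  for t in 'weight small_mid stand balance pan well selector jar mortar'.split():
    print(t,[(np.round(d['rect']).tolist(),round(d['p'],2)) for d in find_in(p,t)[:4]])
print(monitor.read_state())
cv2.imwrite('pics/both.png',cv2.resize(np.vstack([a['img'],b['img']])[:,:,::-1],None,fx=.75,fy=.75))
E
```

```text
scene [[-0.31, 0.95, 0.01, 160.83], [0.54, 0.18, -0.82, -169.38], [-0.78, -0.25, -0.57, 1853.5], [0.0, 0.0, 0.0, 1.0]] [[455.0, 0.0, 323.3], [0.0, 455.0, 209.7], [0.0, 0.0, 1.0]]
weight [([224.0, 183.0, 16.0, 35.0], 0.63), ([250.0, 182.0, 14.0, 34.0], 0.6)]
small_mid [([260.0, 190.0, 15.0, 34.0], 0.61), ([404.0, 273.0, 94.0, 99.0], 0.16)]
stand [([242.0, 217.0, 81.0, 71.0], 0.58)]
balance [([406.0, 272.0, 98.0, 105.0], 0.79)]
pan [([404.0, 273.0, 96.0, 103.0], 0.98)]
well [([404.0, 275.0, 101.0, 94.0], 0.7)]
selector [([226.0, 187.0, 15.0, 36.0], 0.62), ([417.0, 242.0, 14.0, 13.0], 0.52)]
jar [([304.0, 267.0, 23.0, 40.0], 0.59)]
mortar [([338.0, 215.0, 24.0, 21.0], 0.89)]
top [[-0.02, -1.0, -0.0, -36.98], [-1.0, 0.02, -0.07, 496.96], [0.07, 0.0, -1.0, 1276.9], [0.0, 0.0, 0.0, 1.0]] [[453.6, 0.0, 322.2], [0.0, 453.6, 204.4], [0.0, 0.0, 1.0]]
weight [([436.0, 261.0, 24.0, 22.0], 0.89), ([460.0, 242.0, 26.0, 20.0], 0.7), ([438.0, 196.0, 24.0, 23.0], 0.58)]
small_mid [([390.0, 191.0, 20.0, 16.0], 0.47)]
stand [([404.0, 187.0, 87.0, 63.0], 0.68), ([214.0, 178.0, 92.0, 124.0], 0.17)]
balan
[... 234 characters left out ...]
0, 33.0, 33.0], 0.6)]
{'clock': 1.0, 'joints': array([-1.29057994e+00,  2.99931933e-01,  1.52097240e+00, -2.71589088e-05,
        1.32072506e+00, -6.66125287e-02]), 'qd': array([-0.00018927,  0.00092845, -0.00134176,  0.0005763 ,  0.00129286,
       -0.00012001]), 'effort': array([ 1.81667885e-03, -5.31668758e+01, -3.52912581e+01,  7.09994556e-02,
        2.13969784e-02,  1.59098164e-05]), 'eef_pos': array([ 186.93756703, -517.25101969,  224.43974601]), 'eef_rot': array([-3.14155424e+00,  2.38100077e-05,  3.46835636e-01]), 'wrist_force': array([0.05509057, 0.2810824 , 0.22446821]), 'moment': array([ 0.028406  , -0.00278231,  0.03595101]), 'finger_force': 0.0, 'finger_gap': 94.19500767099045}
```

View pics/s1.png

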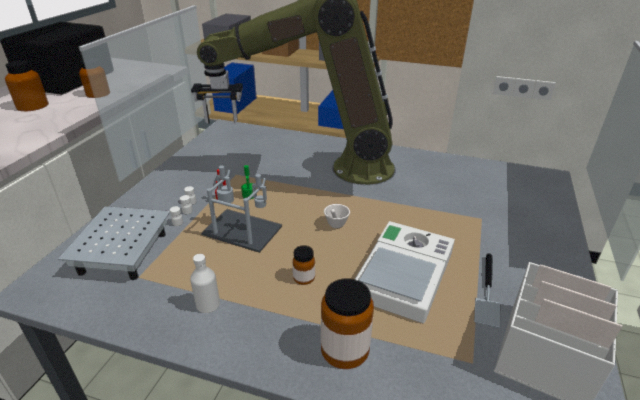

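View pics/t1.png

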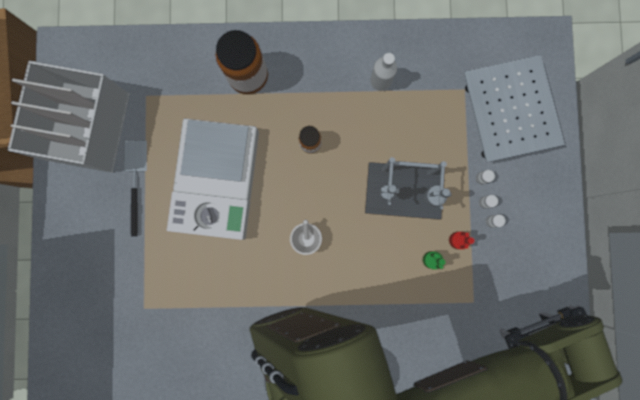

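The weights could be confused in the top picture: steel weight at (438,196), steel weight at (390,191), red look-alike at (460,242) and green look-alike at (434,261). I choose the steel one at (438,196), which looks the wider of the two, and check it in a crop.

```bash
python3 - <<'E'
from h import *
b=snap('top')
im=b['img'][:,:,::-1]
A=cv2.resize(im[150:222,350:470],(720,432),interpolation=3)[:,:600] if 0 else cv2.resize(im[145:230,355:470],(400,296),interpolation=3)
B=cv2.resize(im[110:245,160:265],(400,514),interpolation=3)
C=np.zeros((514,800,3),np.uint8);C[:296,:400]=A;C[:,400:]=B
cv2.imwrite('pics/c1.png',C)
for t in ('balance','stand'):
  d=trace(b,t)[0]; c=max(cv2.findContours(d['region'].astype(np.uint8),0,2)[0],key=cv2.contourArea)
  print(t,d['p'],cv2.boxPoints(cv2.minAreaRect(c)).round(1).tolist(),cv2.minAreaRect(c))
for t in ('weight','small_mid','selector','jar','mortar'):
  for d in trace(b,t)[:4]: print(t,d['p'],np.round(d['rect'],1))
for n,uv,z in(('w',(438,196),120),('s',(390,191),120),('jar',(310,135),100),('mort',(306,237),55),('well',(207.5,216),56),('g',(434,261),60),('r',(460,242),60)): print(n,atz(b,uv,z).round(0))
E
```

```text
balance 0.74 [[166.89999389648438, 230.10000610351562], [181.6999969482422, 116.69999694824219], [260.1000061035156, 127.0], [245.39999389648438, 240.3000030517578]] ((213.5399627685547, 178.52694702148438), (79.06935119628906, 114.292724609375), 7.4314093589782715)
stand 0.64 [[166.89999389648438, 230.1999969482422], [181.8000030517578, 116.0], [260.70001220703125, 126.30000305175781], [245.8000030517578, 240.5]] ((213.79275512695312, 178.25558471679688), (79.50048828125, 115.15498352050781), 7.431407928466797)
weight 0.83 [434.2 261.4  21.9  19.7]
weight 0.79 [438.3 197.9  28.6  20.1]
weight 0.79 [461.4 241.1  26.8  19.5]
small_mid 0.7 [213.1 181.5  90.4 122.6]
small_mid 0.68 [389.7 191.7  18.   16.5]
small_mid 0.19 [305.1 237.4  32.3  33.2]
selector 0.72 [210.1 215.4  17.3  18.9]
jar 0.9 [310.  140.4  26.   31.6]
mortar 0.87 [305.5 238.   31.6  35.8]
w [ 505. -352.  120.]
s [ 520. -226.  120.]
jar [679. -18. 100.]
mort [404.  -0.  55.]
well [467. 271.  56.]
g [ 332. -349.   60.]
r [ 382. -423.   60.]
```

View pics/c1.png

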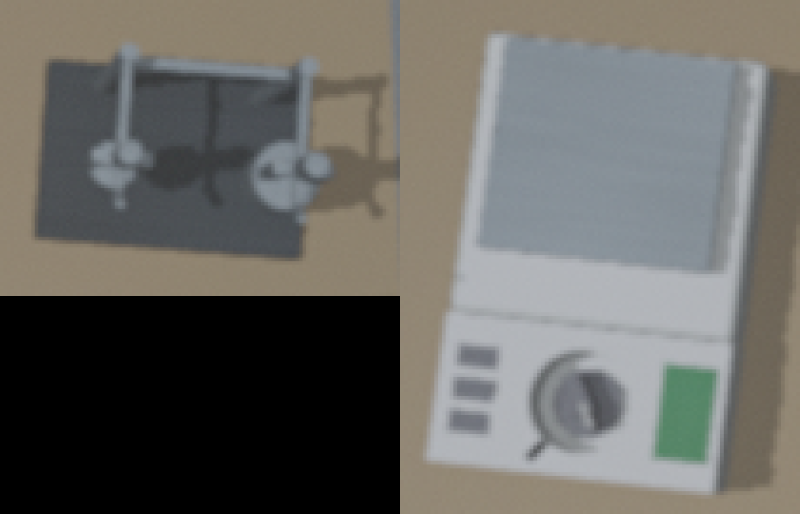

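Crop: the right steel weight has the wider cylinder (crop (290,175), lifting knob at (317,166), i.e. px (446,193)); the small one is on the left peg. The mark is at crop (538,448), lower left of the well. Next I compute the poses.

```bash
cat >> h.py <<'E'
def totool(dx):
    s=monitor.read_state(); from scipy.spatial.transform import Rotation as R
    return R.from_euler('xyz',s['eef_rot']).inv().apply(np.array(dx))
def fit(p,uv,loc):
    from scipy.optimize import least_squares
    loc=np.array(loc,float); g=atz(p,np.mean(uv,0),loc[:,2].mean())
    def W(q): 
        c,s=np.cos(q[2]),np.sin(q[2]); return np.c_[q[0]+c*loc[:,0]-s*loc[:,1],q[1]+s*loc[:,0]+c*loc[:,1],loc[:,2]]
    r=least_squares(lambda q:(proj(p,W(q))-uv).ravel(),[g[0],g[1],0.]); return r.x,np.abs(r.fun).max()
E
python3 - <<'E'
from h import *
b=snap('top'); s=snap('scene')
f=lambda x,y:(355+x/3.478,145+y/3.478); g=lambda x,y:(160+(x-400)/3.81,110+y/3.81)
q,e=fit(b,np.array([f(47,61),f(36,238),f(300,258)]),[[75,110,12],[-75,110,12],[-75,-110,12]]);print('stand',q,e)
c,si=np.cos(q[2]),np.sin(q[2])
print('hang',q[0]-20*c+65*si,q[1]-20*si-65*c)
k=atz(b,f(317,166),218);print('knob',k, proj(s,[k]))
k=atz(b,f(130,152),218);print('sknob',k)
# balance: pan corners top 74, housing front corners top 56
q,e=fit(b,np.array([g(508,38),g(735,62),g(478,247),g(712,270),g(426,460),g(716,492)]),[[157.5,85,74],[157.5,-85,74],[2.5,85,74],[2.5,-85,74],[-160,105,56],[-160,-105,56]]);print('bal',q,e)
c,si=np.cos(q[2]),np.sin(q[2])
P=[q[0]+80*c,q[1]+80*si,74];Wl=[q[0]-100*c,q[1]-100*si,56];print('pan',P,'well',Wl,proj(b,[P,Wl]))
w=imaging.camera('wrist');st=monitor.read_state()
V=np.linalg.inv(w['view']);print('wristcam',V[:3,3],V[:3,2],w['mtx'][0,0])
print(totool([q[0]*0+1,0,0]),totool([0,1,0]),st['clock'])
E
```

```text
stand [ 5.31742135e+02 -2.85007318e+02 -9.18700947e-02] 0.5369552643692828
hang 505.8633168022131 -347.89838923335986
knob [ 503.81291345 -347.0160989   218.        ] [[220.33306367 165.59231921]]
sknob [ 516.15347201 -217.59131978  218.        ]
bal [ 5.69903688e+02  2.57371736e+02 -1.31107873e-01] 1.47070393427569
pan [np.float64(649.2171009634952), np.float64(246.91312892083866), 74] well [np.float64(470.76192090002434), np.float64(270.4449947311436), 56] [[214.58411904 149.63783404]
 [207.79328877 214.76173242]]
wristcam [ 248.01201898 -493.89871185  384.78288523] [-0.21355526 -0.07969331 -0.97367506] 330.34012242472164
[9.40450757e-01 3.39929955e-01 8.91672650e-06] [ 3.39929955e-01 -9.40450756e-01 -1.05955253e-05] 1.55
```

Request:
arm_command:
  steps:
    - [0.6,0,0,-60,0]
    - [0.6,60,-8,-60,5]
    - [0.6,115,-16,-60,10]
    - [0.6,170,-24,-60,15]
    - [0.6,225,-32,-60,20]
    - [0.6,280,-40,-60,25]
    - [0.6,330,-47,-60,25]
    - [0.6,357,-51,-60,25]
    - [0.6,357,-51,-60,25]
    - [0.6,357,-51,-60,25]
    - [0.6,357,-51,-60,25]

```text
clock: 2.92
eef_pos: [504.6, -348.6, 284.6]
eef_rot: [3.141, -0.0, -0.091]
wrist_force: [-0.4, -0.1, 0.8]
finger_gap: 56.4
finger_force: 0.0
```

```bash
python3 - <<'E'
from h import *
w=snap('wrist','w1.png');st=monitor.read_state()
print(st['clock'],st['eef_pos'],st['eef_rot'],np.abs(st['qd']).max(),st['finger_gap'])
print(proj(w,[[505,-347.5,218],[505,-347.5,182],[516,-218,218]]).round(1))
for t in('weight','small_mid'):print(t,[(d['p'],np.round(d['rect'])) for d in find_in(w,t)[:3]])
E
```

```text
2.975 [ 504.62739513 -348.59288454  284.69866639] [ 3.14138813e+00 -2.34527150e-04 -9.07366764e-02] 0.00396560381911336 56.15060581205681
[[312.8 211.6]
 [312.8 199.6]
 [130.5 212.5]]
weight [(0.92, array([310., 188.,  57.,  65.])), (0.86, array([327., 305.,  34.,  78.])), (0.5, array([365., 252.,   5.,  27.]))]
small_mid [(0.82, array([160., 198.,  84.,  59.]))]
```

View pics/w1.png

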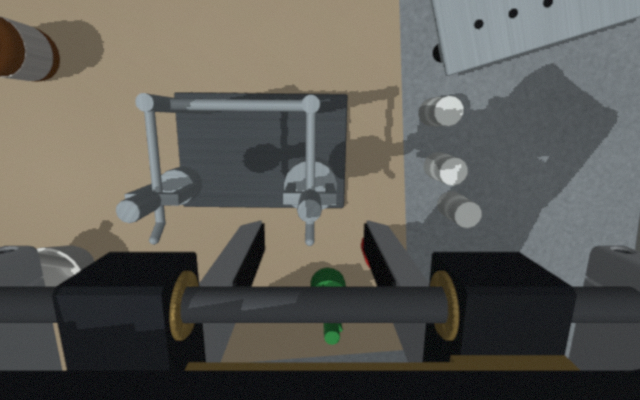

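The wrist picture shows the chosen knob's top at (309,211), between the fingers at (250,240) and (375,240). It is about 3 mm left of my estimate. I descend and grip.

Request:
arm_command:
  steps:
    - [0.6,0,-3.5,40,0]
    - [0.6,0,-3.5,65,0]
    - [0.6,0,-3.5,80,0]
    - [0.6,0,-3.5,80,0]
    - [0.2,0,-3.5,80,0]
    - [0.0,0,-3.5,80,0]
    - [0.0,0,-3.5,80,0]
    - [0.0,0,-3.5,80,0]
    - [0.0,0,-3.5,80,0]
    - [0.0,0,-3.5,80,0]
  force: 45

```text
clock: 4.32
eef_pos: [505.7, -344.5, 204.7]
eef_rot: [3.141, -0.0, -0.09]
wrist_force: [-0.5, -0.1, 1.7]
finger_gap: 17.3
finger_force: 45.0
```

Request:
arm_command:
  steps:
    - [0,0,0,-6,0]
    - [0,0,0,-14,0]
    - [0,0,0,-22,0]
    - [0,0,0,-23,0]
    - [0,0,0,-23,0]

```text
clock: 4.95
eef_pos: [505.6, -344.4, 227.3]
eef_rot: [-3.141, 0.0, -0.09]
wrist_force: [-0.3, 0.3, -7.5]
finger_gap: 17.6
finger_force: 45.0
```

```bash
python3 - <<'E'
from h import *
w=snap('wrist');s=snap('scene');t=snap('top')
A=cv2.resize(w['img'][60:340,120:480,::-1],(450,350));B=cv2.resize(s['img'][140:260,180:300,::-1],(350,350),interpolation=3)
cv2.imwrite('pics/l.png',np.hstack([A,B]))
E
```

```text
(no output)
```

View pics/l.png

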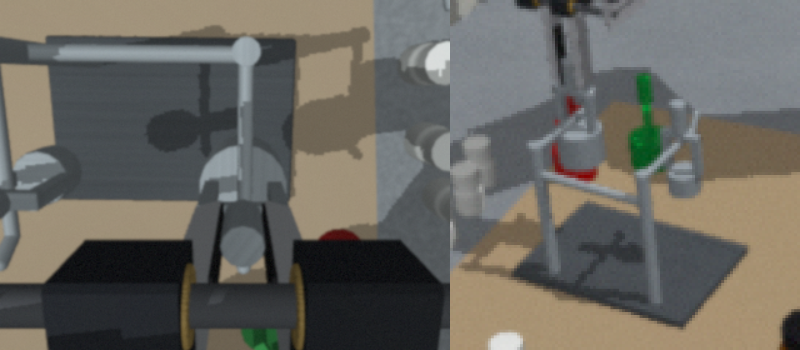

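Request:
arm_command:
  steps:
    - [0,-8,0,0,0]
    - [0,-18,0,0,0]
    - [0,-30,0,0,0]
    - [0,-42,0,0,0]
    - [0,-54,0,0,0]
    - [0,-64,0,0,0]
    - [0,-72,0,0,0]
    - [0,-75,0,0,0]
    - [0,-75,0,0,0]
    - [0,-75,0,-15,0]
    - [0,-75,0,-40,0]
    - [0,-75,0,-65,0]
    - [0,-75,0,-85,0]
    - [0,-75,0,-92,0]
    - [0,-75,0,-92,0]

```text
clock: 6.98
eef_pos: [431.1, -337.7, 319.6]
eef_rot: [3.141, -0.0, -0.089]
wrist_force: [-0.5, -1.0, -6.8]
finger_gap: 17.4
finger_force: 45.0
```

Request:
arm_command:
  steps:
    - [0,-1,-18,0,0]
    - [0,-3,-55,0,0]
    - [0,-6,-100,0,0]
    - [0,-9,-145,0,0]
    - [0,-12,-190,0,0]
    - [0,-15,-235,0,0]
    - [0,-18,-280,0,0]
    - [0,-15,-322,0,0]
    - [0,5,-362,0,0]
    - [0,30,-400,0,0]
    - [0,55,-437,0,0]
    - [0,80,-474,0,10]
    - [0,105,-511,20,20]
    - [0,128,-547,40,30]
    - [0,147,-576,55,30]
    - [0,160,-594,60,30]
    - [0,165,-602,60,30]
    - [0,165,-602,60,30]
    - [0,165,-602,60,30]

```text
clock: 9.35
eef_pos: [648.8, 246.6, 260.1]
eef_rot: [-3.141, -0.0, -0.614]
wrist_force: [-0.2, -0.0, -7.7]
finger_gap: 17.4
finger_force: 45.0
```

```bash
python3 - <<'E'
from h import *
w=snap('wrist');t=snap('top');s=snap('scene')
A=cv2.resize(w['img'][:,:,::-1],(448,280));B=cv2.resize(s['img'][160:340,330:490,::-1],(320,360),interpolation=3)
C=np.zeros((360,768,3),np.uint8);C[:280,:448]=A;C[:,448:]=B
cv2.imwrite('pics/p.png',C);st=monitor.read_state();print(st['eef_pos'],st['eef_rot'],st['joints'])
P=[649.2,246.9,74];c,si=np.cos(-.131),np.sin(-.131)
cor=[[P[0]+c*a-si*b,P[1]+si*a+c*b,74] for a,b in((77.5,85),(77.5,-85),(-77.5,-85),(-77.5,85))]+[P]
print((proj(w,cor)*.7).round(0).tolist());print(((proj(s,cor)-[330,160])*2+[448,0]).round(0).tolist())
E
```

```text
[648.98598075 246.59031184 260.103428  ] [-3.14102184e+00 -4.33241515e-04 -6.13682881e-01] [ 3.10372003e-01  6.21629654e-01  9.79171533e-01 -1.78673239e-06
  1.54007487e+00  2.49485114e+00]
[[145.0, 107.0], [247.0, 52.0], [291.0, 145.0], [195.0, 192.0], [219.0, 127.0]]
[[625.0, 279.0], [501.0, 239.0], [541.0, 172.0], [656.0, 206.0], [580.0, 222.0]]
```

View pics/p.png

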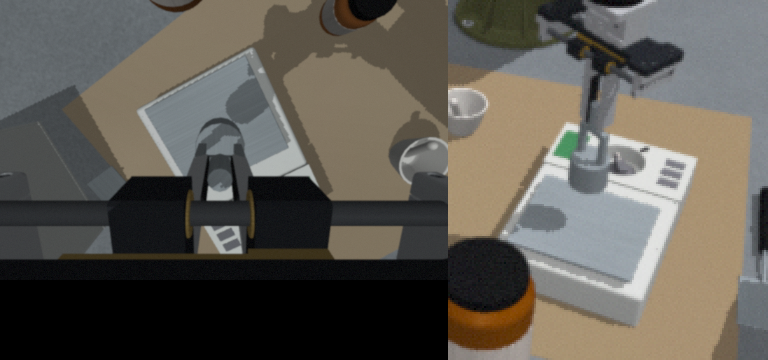

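The weight hangs over the pan: pan corners in the wrist view are near (150,108) and (250,57), matching the prediction. I lower it.

Request:
arm_command:
  steps:
    - [0,0,0,20,0]
    - [0,0,0,42,0]
    - [0,0,0,58,0]
    - [0,0,0,66,0]
    - [0,0,0,69,0]
    - [0,0,0,70.5,0]
    - [0,0,0,71.5,0]
    - [0,0,0,72,0]
    - [0,0,0,72,0]

```text
clock: 10.62
eef_pos: [649.2, 247.1, 187.6]
eef_rot: [-3.141, -0.0, -0.613]
wrist_force: [-0.2, 0.2, -6.8]
finger_gap: 17.3
finger_force: 45.0
```

Request:
arm_command:
  steps:
    - [0,0,0,0.5,0]
    - [0,0,0,1,0]
    - [0,0,0,1,0]

```text
clock: 11.0
eef_pos: [649.2, 247.1, 187.1]
eef_rot: [-3.141, -0.001, -0.613]
wrist_force: [-1.6, -1.5, -1.3]
finger_gap: 17.1
finger_force: 45.0
```

Request:
arm_command:
  steps:
    - [0,0,0,0.3,0]
    - [0,0,0,0.3,0]
    - [0.5,0,0,0.3,0]
    - [0.5,0,0,0.3,0]
    - [0.5,0,0,0.3,0]
    - [0.5,0,0,0.3,0]
    - [0.5,0,0,-8,0]
    - [0.5,0,0,-25,0]
    - [0.5,0,0,-50,0]
    - [0.5,0,0,-75,0]
    - [0.5,0,0,-90,0]
    - [0.5,0,0,-90,0]

```text
clock: 12.5
eef_pos: [649.4, 247.2, 277.9]
eef_rot: [-3.14, -0.001, -0.613]
wrist_force: [-1.7, 1.0, 0.4]
finger_gap: 47.1
finger_force: 0.0
```

Request:
arm_command:
  steps:
    - [0.5,-25,13,0,-10]
    - [0.5,-55,29,0,-20]
    - [0.5,-85,45,0,-30]
    - [0.5,-115,60,0,-40]
    - [0.5,-140,73,0,-50]
    - [0.5,-159,84,0,-60]
    - [0.5,-159,84,0,-70]
    - [0.5,-159,84,0,-80]
    - [0.5,-159,84,0,-90]
    - [0.5,-159,84,0,-100]
    - [0.5,-159,84,0,-110]
    - [0.5,-159,84,0,-120]

```text
clock: 14.0
eef_pos: [470.5, 269.7, 275.4]
eef_rot: [-3.14, 0.001, 1.487]
wrist_force: [0.9, -1.0, -0.4]
finger_gap: 46.9
finger_force: 0.0
```

Request:
arm_command:
  steps:
    - [0.5,0,0,10,-10]
    - [0.5,0,0,20,-20]
    - [0.5,0,0,30,-30]
    - [0.5,0,0,45,-40]
    - [0.5,0,0,60,-50]
    - [0.5,0,0,75,-60]
    - [0.4,0,0,90,-70]
    - [0.4,0,0,100,-80]
    - [0.4,0,0,105,-90]
    - [0.4,0,0,105,-100]
    - [0.4,0,0,105,-110]
    - [0.4,0,0,105,-110]
    - [0.4,0,0,105,-110]

```text
clock: 15.62
eef_pos: [470.5, 269.8, 171.1]
eef_rot: [-3.141, -0.001, -2.886]
wrist_force: [0.4, -0.8, -0.1]
finger_gap: 37.5
finger_force: 0.0
```

```bash
python3 - <<'E'
from h import *
w=snap('wrist','k.png');st=monitor.read_state();print(st['clock'],st['eef_pos'],st['eef_rot'],st['joints'])
np.savez('k.npz',view=w['view'],mtx=w['mtx'])
W=np.array([470.8,270.4,56]);print(proj(w,[W,W-[0,0,2.5]]))
for t in('selector','selector_top'):print([(d['p'],np.round(d['rect'],1)) for d in find_in(w,t)[:2]])
t=snap('top'); print([(d['p'],np.round(d['rect'],1)) for d in find_in(t,'weight')[:3]])
E
```

```text
15.675 [470.60706254 269.82958463 171.16522018] [-3.14150147e+00 -4.59716817e-04 -2.88528732e+00] [ 4.53084550e-01  3.32875473e-01  1.60632854e+00  4.85387404e-07
  1.20285732e+00 -1.37401731e+00]
[[313.65276255 197.92996709]
 [313.66047769 197.25430277]]
[(0.81, array([320.5, 190.1,  52.4,  62.6]))]
[(0.64, array([318.6, 192.4,  55.9,  56.5]))]
[(0.78, array([433.6, 259.5,  25.4,  23.6])), (0.69, array([462.1, 241.1,  26.5,  17.9])), (0.55, array([214.3, 148.5,  22.4,  19.8]))]
```

View pics/k.png

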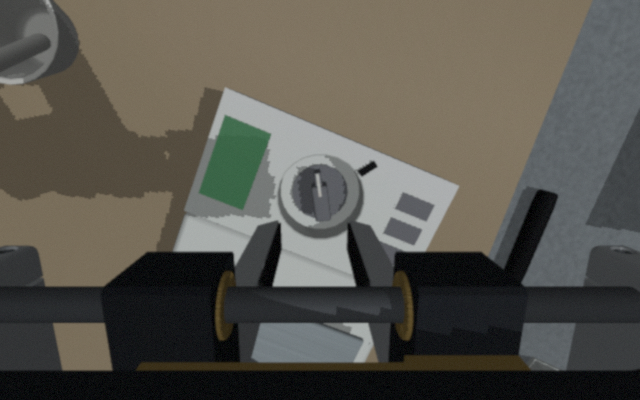

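The well is at about (320,195), the bar's nose points up at (318,172), and the mark is at (367,168). I take a zoomed crop.

```bash
python3 - <<'E'
import cv2
im=cv2.imread('pics/k.png')[140:245,265:385]
cv2.imwrite('pics/k2.png',cv2.resize(im,(640,560),interpolation=cv2.INTER_CUBIC))
E
```

```text
(no output)
```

View pics/k2.png

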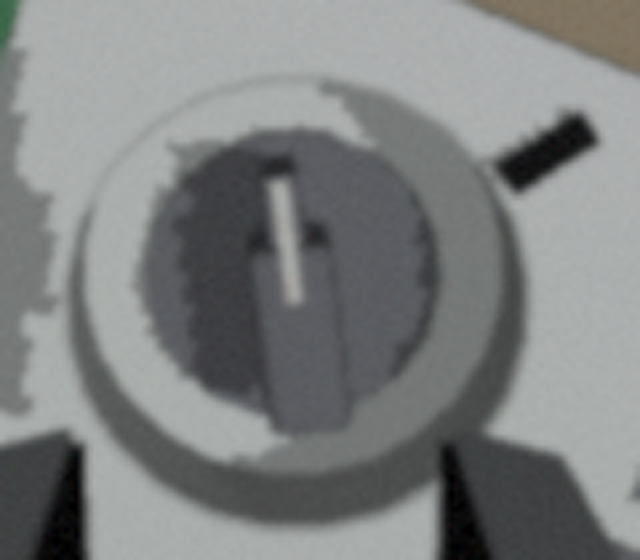

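```bash
python3 - <<'E'
from h import *
w=dict(np.load('k.npz')); f=lambda x,y:(265+x/5.333,140+y/5.333)
C=atz(w,f(298,300),56);M=atz(w,f(548,152),57);N=atz(w,f(276,178),53.5);B=atz(w,f(312,422),53.5)
az=lambda d:np.degrees(np.arctan2(d[1],d[0]))
print(C,M,N,B);print('mark az',az(M-C),np.linalg.norm(M-C),'nose az',az(N-B),az(N-C),np.linalg.norm(N-B), np.linalg.norm(N-C),np.linalg.norm(B-C))
st=monitor.read_state();yaw=np.degrees(st['eef_rot'][2]);print('yaw',yaw,totool(C-st['eef_pos']))
E
```

```text
[467.79670989 276.00987549  56.        ] [434.55344718 307.68906035  57.        ] [449.93861164 267.643665    53.5       ] [487.70567641 283.77683895  53.5       ]
mark az 136.3800731733768 45.93131033184949 nose az -156.86900185199687 -154.8977215719735 41.06860702517524 19.87850977904416 21.516102557904848
yaw -165.19389951797925 [  1.27313669   6.67930224 115.40961381]
```

Request:
arm_command:
  steps:
    - [0.32,0.7,6.5,20,-8.3]
    - [0.32,0.7,6.5,45,-8.3]
    - [0.32,0.7,6.5,70,-8.3]
    - [0.32,0.7,6.5,85,-8.3]
    - [0.32,0.7,6.5,95,-8.3]
    - [0.32,0.7,6.5,102,-8.3]
    - [0.32,0.7,6.5,107,-8.3]
    - [0.32,0.7,6.5,112,-8.3]
    - [0.32,0.7,6.5,115,-8.3]
    - [0.32,0.7,6.5,116,-8.3]
    - [0.32,0.7,6.5,116,-8.3]
  force: 20

```text
clock: 17.25
eef_pos: [468.4, 276.0, 55.5]
eef_rot: [3.142, 0.0, -2.737]
wrist_force: [0.1, 0.5, 0.2]
finger_gap: 29.9
finger_force: 0.0
```

Request:
arm_command:
  steps:
    - [0.2,0,0,0,0]
    - [0.1,0,0,0,0]
    - [0,0,0,0,0]
    - [0,0,0,0,0]
    - [0,0,0,0,0]

```text
clock: 17.88
eef_pos: [469.0, 275.0, 55.6]
eef_rot: [-3.14, 0.0, -2.737]
wrist_force: [2.9, -8.2, 1.0]
finger_gap: 13.6
finger_force: 20.0
```

Request:
arm_command:
  steps:
    - [0,0,-1.3,0,0]
    - [0,0,-1.3,0,6]
    - [0,0,-1.3,0,12]
    - [0,0,-1.3,0,18]
    - [0,0,-1.3,0,24]
    - [0,0,-1.3,0,30]
    - [0,0,-1.3,0,36]
    - [0,0,-1.3,0,42]
    - [0,0,-1.3,0,48]
    - [0,0,-1.3,0,54]
    - [0,0,-1.3,0,60]
    - [0,0,-1.3,0,64]
    - [0,0,-1.3,0,66]
    - [0,0,-1.3,0,66]
    - [0,0,-1.3,0,66]

```text
clock: 19.75
eef_pos: [469.2, 275.7, 55.6]
eef_rot: [3.139, -0.0, 2.394]
wrist_force: [2.4, 6.4, -2.9]
finger_gap: 13.5
finger_force: 20.0
```

Request:
arm_command:
  steps:
    - [0.32,0,0,0,0]
    - [0.32,0,0,0,0]
    - [0.32,0,0,0,0]
    - [0.32,0,0,0,0]
    - [0.32,0,0,-10,0]
    - [0.32,0,0,-30,0]
    - [0.32,0,0,-55,0]
    - [0.32,0,0,-80,0]
    - [0.32,0,0,-105,0]
    - [0.32,0,0,-118,0]
    - [0.32,0,0,-118,0]
    - [0.32,0,0,-118,0]

```text
clock: 21.25
eef_pos: [468.6, 274.6, 172.5]
eef_rot: [-3.14, -0.0, 2.394]
wrist_force: [0.1, -1.3, -0.0]
finger_gap: 29.9
finger_force: 0.0
```

```bash
python3 - <<'E'
from h import *
w=snap('wrist','k3.png');st=monitor.read_state();print(st['clock'],st['eef_pos'],st['eef_rot'])
np.savez('k3.npz',view=w['view'],mtx=w['mtx'])
c=proj(w,[[468.8,275.3,56]])[0];print(c);x0,y0=int(c[0])-60,int(c[1])-58;print(x0,y0)
A=cv2.resize(w['img'][y0:y0+105,x0:x0+120,::-1],(480,420),interpolation=3)
t=snap('top');B=cv2.resize(t['img'][105:245,165:270,::-1],(315,420),interpolation=3)
cv2.imwrite('pics/k4.png',np.hstack([A,B]))
E
```

```text
21.3 [468.59913129 274.59345211 172.46547148] [-3.14011518e+00 -5.49193958e-04  2.39403668e+00]
[314.56594344 197.06182949]
254 139
```

View pics/k4.png

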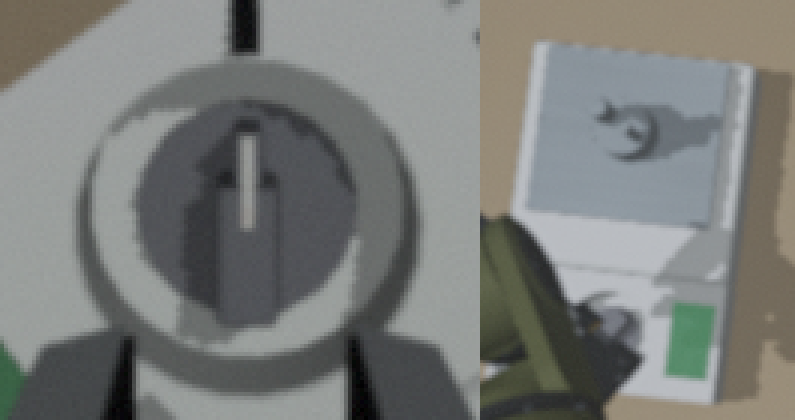

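The nose lines up with the mark to within about 1° (nose at x=247, mark at x=244). The weight stands upright near the pan's centre, so I hand the job in.

```bash
python3 -c "
from h import *
print(job.sign_off())"
```

```text
the job is handed in; nothing more can be done
None
```

The larger check weight stands upright within about 5 mm of the pan's centre, the selector's nose is on the black mark to within about 1°, and nothing else was moved; the job is handed in at about 21 s of the 62 s, with no verdict shown.

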